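# Put the valve heads away and shut the locked-out drawer

## Task

Lay the loose extinguisher valve head from the bench in the tipping tray beside the one already there, then push the tray's side tab down so that both valve heads slide into the open drawer, and let the tray swing back level. The drawer is locked out at full extension: press its release lever down in front, keep it down while you start pushing the drawer in, and push the drawer fully home with both valve heads inside. Leave everything else on the bench where it is.

Things in the scene. Friction and masses are not known exactly. Their poses are not given: they have to be found in the camera images.
- valve_mid (a point): Loose extinguisher valve head lying on the bench right of the drawer: brass block 55x36x30 mm (x, y, z) with a threaded steel neck at its +x end, two dark grip plates at its -x end and a 4 mm high gauge on top; 129 mm long in all (x), 36 mm wide (y), 0.25 kg. Point: middle of the block, 15 mm above the underside; z up. Grip it across the 36 mm width.
- valve_in_mid (a point): Second, equal valve head, already in the tray near its back wall, roughly along the tray's x axis: brass block 55x36x30 mm (x, y, z) with a threaded steel neck at its +x end, two dark grip plates at its -x end and a 4 mm high gauge on top; 129 mm long in all (x), 36 mm wide (y), 0.25 kg. Point: middle of the block, 15 mm above the underside; z up.
- tray_floor (a point): Aluminium tipping tray, slippery: floor inside 152 mm (x), from y=-100 mm (open end, over the drawer) to y=+126 mm (back wall); side walls 25 mm high, back 30. Point: on the floor's upper face, on the hinge (hinge axis = x, pointing towards the cabinet), 165 mm above the bench; z normal to the floor. The loose valve head fits along x with its middle at y=-20 to +35 mm.
- tray_tab (a point): Middle of the upper face of the tray's push tab: aluminium plate 65x40x4 mm (x, y, z) sticking out from the tray to -x, towards the robot, beside the open end, flush with the floor; at (-125, -80, 0) mm from tray_floor in its frame. Pushed down with 5 to 12 N it turns about the hinge and sinks up to 45 mm, staying above the drawer's rim.
- tray (a joint): Tilt of the tray, rad: 0 level (rest), growing as the tab goes down (positive turn about the hinge's x axis), stop at 0.6. Valve heads begin to slide at 0.2 to 0.3; 0.5 or more clears the tray in a second. Let go, it swings back to 0 by its counterweight.
- drawer_front (a point): Middle of the upper edge of the drawer's grey front plate, on its outer face, 100 mm above the bench. Plate 250 mm wide (y), 18 mm thick, from 12 to 100 mm above the bench. +x is the way the drawer is pushed in, +y is left. At home the plate lies against the cabinet, whose top is 112 mm above the bench.
- drawer_floor (a point): Middle of the drawer's inner floor, 26 mm above the bench: inside 194 mm (x) by 194 mm (y), steel walls 74 mm high. Axes as drawer_front; moves with the drawer. Drawn out, nearly all of it is open from above.
- drawer (a joint): How far the drawer is out, m: 0 fully home, about 0.18 at the start, where the release lever's pawl locks it (2 mm of play). Once released it slides with about 3 N of friction and stays where it is left.
- lever_tab (a point): Middle of the upper face of the release lever's thumb tab: dark steel plate 45x60x6 mm (x, y, z) sticking out towards the robot from the drawer's front plate near its right end, 87 mm above the bench, 13 mm below the plate's upper edge. Point: 25 mm before the plate's face; moves with the drawer. Fingers pointing down can press it and push the plate right behind it.
- lever (a joint): Turn of the release lever, rad: 0 at rest, growing as the tab is pressed down, stop at 0.16 (tab 19 mm down, about 6 N). It frees the drawer from about 0.11 (tab 13 mm down). It springs back when let go, so it must be held down for the first 25 mm of the drawer's way in; after that it may be held or not.
- horn: Bystander: black plastic discharge horn standing on its wide mouth, 125 mm tall, 68 mm wide at the foot. Origin at the centre of its foot.
- cartridge: Bystander: plain steel gas cartridge standing upright, 42 mm diameter, 140 mm tall with a narrow neck. Origin at the centre of its foot.
- wrench: Bystander: steel wrench, 180 mm long, lying on the bench left of the tipping tray. Origin under its middle.
- collar: Bystander: plain brass disc, 60 mm diameter, 30 mm high. Origin under its centre.
There are look-alikes about, which are no part of the job. What is shaped like the part that bears valve_mid but brown or orange is not meant.

How it is judged:
On the way, in this order (a step that is already met when the one before it is completed fails the run):
1. both valve heads lie in the level tray, let go, with the drawer still out (x of valve_mid in the frame of tray_floor between -0.08 and 0.08 m and y of valve_mid in the frame of tray_floor between -0.085 and 0.126 m and z of valve_mid in the frame of tray_floor between 0 and 0.045 m and x of valve_in_mid in the frame of tray_floor between -0.08 and 0.08 m and y of valve_in_mid in the frame of tray_floor between -0.085 and 0.126 m and z of valve_in_mid in the frame of tray_floor between 0 and 0.045 m and value of joint tray below 0.06 rad and value of joint drawer above 0.16 m and contact force between valve and the fingers below 0.5 N), for 0.2 s.
2. the tray is tipped (over 0.15 rad) as both valve heads arrive in the open drawer (x of valve_mid in the frame of drawer_floor between -0.1 and 0.1 m and y of valve_mid in the frame of drawer_floor between -0.1 and 0.1 m and z of valve_mid in the frame of drawer_floor between -0.002 and 0.075 m and x of valve_in_mid in the frame of drawer_floor between -0.1 and 0.1 m and y of valve_in_mid in the frame of drawer_floor between -0.1 and 0.1 m and z of valve_in_mid in the frame of drawer_floor between -0.002 and 0.075 m and value of joint tray above 0.15 rad and value of joint drawer above 0.16 m).
3. the release lever is pressed down as the drawer starts on its way in (value of joint lever above 0.06 rad and value of joint drawer between 0.1 and 0.172 m).
At the end, for the whole second after the job is handed in: The drawer is home (within 6 mm), the release lever has sprung back, the tray is level again (within 0.06 rad), both valve heads lie at rest inside the drawer below its rim (value of joint drawer below 0.006 m and value of joint lever below 0.04 rad and value of joint tray below 0.06 rad and x of valve_mid in the frame of drawer_floor between -0.1 and 0.1 m and y of valve_mid in the frame of drawer_floor between -0.1 and 0.1 m and z of valve_mid in the frame of drawer_floor between -0.002 and 0.075 m and x of valve_in_mid in the frame of drawer_floor between -0.1 and 0.1 m and y of valve_in_mid in the frame of drawer_floor between -0.1 and 0.1 m and z of valve_in_mid in the frame of drawer_floor between -0.002 and 0.075 m and linear speed of each of valve, valve_in below 0.02 m/s); the robot touches nothing.
It fails at once if a bystander is shifted or knocked over (more than 40 mm) (distance of any of horn, cartridge, wrench, collar from where it was at the start of the episode above 0.04 m).
It also fails if it takes over 58 s, if anything falls off the work surface, if the arm or the gripper's body presses on something with over 40 N, if the wrist force passes 120 N, or if a joint passes its speed limit or range.

## Robot

A 7-joint arm with a two-finger parallel gripper is mounted at the origin on the work surface. World frame = base frame: x ahead of the robot, y to its left, z up, the work surface at z = 0. Lengths are in m, angles in rad, forces in N, time in s.
With the tool pointing down it reaches from about 0.425 to 0.925 m from the base axis. Payload 6.8 kg.
Tool frame: the origin (TCP) lies midway between the tips of the shut fingers; the grasp point (between the pads) lies 19 mm behind it; z points along the fingers, y is the direction in which the jaws open and shut (so a half turn about z gives the same grasp; the last joint's range is limited). The gripper opens to 85 mm and grips with 20 to 120 N. Pads are 22 mm wide; open, the fingers measure 114 mm over their backs; the gripper's body (76 mm by 85 mm) begins 54 mm behind the grasp point. The pads swing forward as they close: fully open they stand 13 mm farther back than shut.
Start: joints at [-1.216, 0.477, 0.022, 1.555, -0.011, 1.109, -0.083], TCP at [0.301, 0.604, 0.231] pointing down, gripper open.
Joint ranges: [-2.96, 2.96], [-0.34, 2.1], [-1.41, 1.46], [0.24, 2.44], [-1.37, 4.51], [0.17, 1.92], [-2.96, 2.96]. Speed limits (rad/s): [2.39, 2.39, 3.14, 3.14, 3.14, 3.14, 3.14].

## Interface

Orientations are given as a unit quaternion [w, x, y, z].
In Python, from station import bot gives the robot as it stands. The module is installed in compiled form; this text tells all that it offers.
- The arm moves only by the tool play_rows, never from a script. Its argument "motion" is a list of rows, each a list of 2 entries, a list of its own where there are three numbers: the shift along the tool's x, y, z as a fraction of full scale, then the turn, a rotation vector about the tool's x, y, z as a fraction of full scale. In form: [[[tx, ty, tz], [rx, ry, rz]], ...]. A call has 1 to 8 rows; each row is the pose to reach, as a shift and turn from the pose measured when the call began, along the tool's axes at that moment, turning the shorter way round; what a row does not reach only later rows make up. Full scale, the value 1, is 400 mm for a shift and 360 degrees for a turn. A row lasts 1/10 s, in which the tool goes at most 50 mm and 8.59 degrees, less where a joint would pass 70% of its speed; a pose out of reach is approached as far as the arm can. A call with a number of a shift or a turn outside -1 to 1 is refused whole. A call with a gripper value outside its range is refused whole. "fingers" is the finger opening in mm, from 0 to 85.4, set as the call begins (left out, the last holds). The fingers move at their own pace and stop on an object; "grip_force" is the grip in N (left out, the last holds). Time passes only in rows, so rows that repeat a pose let the fingers close. It gives the time, the measured TCP pose, the force and the opening at its end, in the units of the state.
- bot.get_obs(): the state, without advancing time (a new reading comes with each control period).
- bot.read_camera(name): name is "scene" or "side" or "wrist"; returns a dict with "pixels" (420x560x3 uint8, red, green, blue), "range_z" (420x560 float32, m along the optical axis (not along the pixel's ray), 0 where there is no reading), "fovy" (degrees; the focal length in pixels is half the picture's height over the tangent of half this angle, whatever the lens; pixels are square), "cx", "cy" (the principal point, pixels), "k1" (the pictures are not rectified: a ray, as slopes to the right and down, at radius r is drawn at 1 + k1 r^2 times it, then the intrinsics apply), "pose" (4x4, takes a point from camera to world coordinates). Camera axes: x right, y down, z forward; pixel columns grow to the right and rows downward; lengths in m; the calibration is good to about 2 mm. A picture is of the moment at which its call begins.
- bot.hand_in(): hands the job in, once; it reports no verdict.
The state is a dict: "t": time; "q": joint angles; "joint_vel": joint speeds; "joint_torque": joint torques, N m; "eef_pos": TCP position; "tool_rot": TCP orientation; "contact_force": force on the tool from outside, world axes, zero at the start; "torque": the same for the moment, N m; "gripper_width": opening from 0.0 (shut) to 1.0 (fully open).
Only numpy, scipy, OpenCV 4.12 (cv2) and the standard library are available. Lean on these libraries where they do the work, as an engineer would, in place of code of your own. Each camera call takes 0.05 s, during which the arm holds its last target.

## Working session

There is one attempt and no reset: what is moved stays moved. The work goes in short steps, Python scripts to look and compute and a tool call to move; the robot and the scene stay as the last step left them, time stands still between calls to the robot, and variables do not carry over. Pictures are saved under pics/ and viewed, and the job is handed in when it is done.

Besides the shell and the picture viewer there is one more tool, called after ">>>" as name([rows], argument=value, ...), one row to a line, values as JSON. play_rows: Moves the arm, as the interface text tells. Shift numbers are shares of 400 mm and turn numbers shares of 360 degrees, none past 1 either way. Its arguments: {"type":"object","properties":{"motion":{"type":"array"},"fingers":{"type":"number"},"grip_force":{"type":"number"}},"required":["motion"]}

```bash
mkdir -p pics; cat > h.py <<'E'
from station import bot
import numpy as np, cv2
from scipy.spatial.transform import Rotation as R
def cam(n):
    c=bot.read_camera(n); return c
def save(c,name,crop=None,s=1):
    im=c['pixels'][:,:,::-1]
    if crop: im=im[crop[1]:crop[3],crop[0]:crop[2]]
    if s!=1: im=cv2.resize(im,None,fx=s,fy=s,interpolation=cv2.INTER_CUBIC)
    cv2.imwrite('pics/'+name+'.png',im)
def rays(c,uv):
    uv=np.atleast_2d(np.array(uv,float)); f=210/np.tan(np.radians(c['fovy'])/2)
    d=np.stack([(uv[:,0]-c['cx'])/f,(uv[:,1]-c['cy'])/f],1)
    s=d.copy()
    for _ in range(30): s=d/(1+c['k1']*(s**2).sum(1,keepdims=True))
    return np.c_[s,np.ones(len(s))]
def onplane(c,uv,z):
    r=rays(c,uv)@c['pose'][:3,:3].T; o=c['pose'][:3,3]
    return o+r*((z-o[2])/r[:,2:3])
def bydepth(c,uv):
    uv=np.atleast_2d(uv).astype(int); r=rays(c,uv); z=c['range_z'][uv[:,1],uv[:,0]]
    return (r*z[:,None])@c['pose'][:3,:3].T+c['pose'][:3,3]
def cloud(c):
    v,u=np.mgrid[0:420,0:560]; p=bydepth(c,np.c_[u.ravel(),v.ravel()]).reshape(420,560,3)
    p[c['range_z']==0]=np.nan; return p
def rows(target_pos,rotvec_tool=(0,0,0)):
    o=bot.get_obs(); q=o['tool_rot']; Rm=R.from_quat([q[1],q[2],q[3],q[0]])
    return Rm.inv().apply(np.array(target_pos)-o['eef_pos'])/0.4
E
python3 - <<'E'
from h import *
o=bot.get_obs(); print({k:np.round(v,3) for k,v in o.items()})
for n in ['scene','side','wrist']:
    c=cam(n); save(c,n+'0'); print(n,c['fovy'],c['cx'],c['cy'],c['k1'],np.round(c['pose'],3).tolist())
E
```

```text
{'t': np.float64(0.0), 'q': array([-1.216,  0.478,  0.022,  1.556, -0.012,  1.109, -0.083]), 'joint_vel': array([-0.   ,  0.001, -0.001, -0.001,  0.001, -0.   ,  0.001]), 'joint_torque': array([-0.0000e+00, -5.9645e+01,  1.6080e+00, -2.8118e+01,  1.2000e-02,
        9.0000e-03, -0.0000e+00]), 'eef_pos': array([0.301, 0.603, 0.23 ]), 'tool_rot': array([-0.   ,  0.229,  0.973, -0.001]), 'contact_force': array([-0.332,  0.638, -0.284]), 'torque': array([-0.049,  0.015,  0.019]), 'gripper_width': np.float64(0.999)}
scene 52.33660011550708 278.1271683920452 218.50710655590393 -0.05207580013588039 [[-0.485, 0.602, -0.634, 1.398], [0.875, 0.328, -0.357, 0.371], [-0.007, -0.728, -0.686, 1.037], [0.0, 0.0, 0.0, 1.0]]
side 48.257447092212 282.77165915489127 204.34494752926338 -0.11698606083281596 [[0.801, -0.369, 0.472, -0.078], [-0.599, -0.481, 0.64, -0.939], [-0.01, -0.795, -0.606, 0.958], [0.0, 0.0, 0.0, 1.0]]
wrist 66.40246981784024 281.1312566820307 211.17796840943592 -0.06868898160322517 [[0.446, 0.85, 0.282, 0.229], [0.895, -0.422, -0.142, 0.641], [-0.002, 0.316, -0.949, 0.373], [0.0, 0.0, 0.0, 1.0]]
```

View pics/scene0.png

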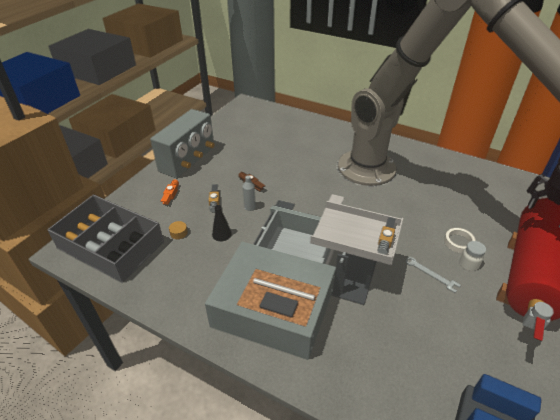

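View pics/side0.png

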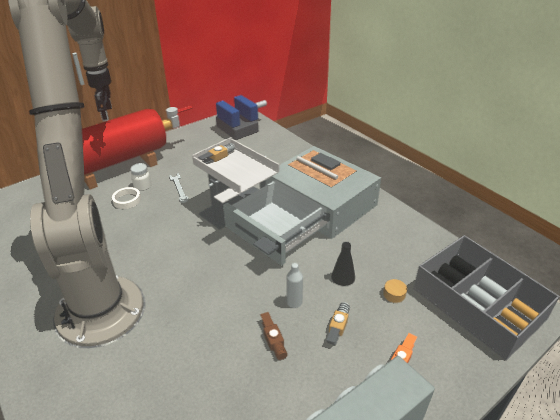

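View pics/wrist0.png

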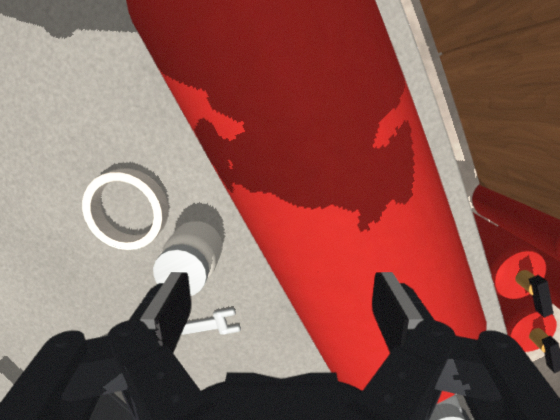

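Three candidate valve heads appear in the side view: brown (273,335), brass with dark plates and a steel neck (338,322), and orange (405,352). The brass one fits the description, since brown and orange are ruled out. I'll confirm it with an enlarged crop and measure.

```bash
python3 - <<'E'
from h import *
c=cam('side'); save(c,'side_valve',(230,280,430,400),4)
save(c,'side_tray',(180,120,400,270),3.6)
np.savez('side.npz',P=cloud(c),px=c['pixels'])
d=cam('scene'); save(d,'scene_tray',(190,150,430,330),3.3)
np.savez('scene.npz',P=cloud(d),px=d['pixels'])
for n,cc,uv in [('side',c,[(338,322),(273,335),(405,352),(263,240),(295,268),(343,270),(396,290),(230,200),(218,152),(245,165),(280,255)]),
 ('scene',d,[(214,198),(248,190),(220,225),(178,230),(336,201),(387,235),(350,228),(432,273)])]:
    for u,p in zip(uv,bydepth(cc,uv)): print(n,u,np.round(p,3))
E
```

```text
side (338, 322) [ 0.464 -0.427  0.032]
side (273, 335) [ 0.313 -0.362  0.033]
side (405, 352) [ 0.528 -0.59   0.033]
side (263, 240) [ 0.457 -0.118  0.088]
side (295, 268) [ 0.431 -0.296  0.136]
side (343, 270) [ 0.582 -0.314  0.051]
side (396, 290) [ 0.658 -0.441  0.03 ]
side (230, 200) [0.534 0.194 0.007]
side (218, 152) [0.517 0.211 0.195]
side (245, 165) [0.567 0.134 0.165]
side (280, 255) [ 0.481 -0.164  0.052]
scene (214, 198) [ 0.482 -0.41   0.029]
scene (248, 190) [ 0.452 -0.279  0.096]
scene (220, 225) [ 0.617 -0.287  0.065]
scene (178, 230) [ 0.675 -0.422  0.028]
scene (336, 201) [0.439 0.038 0.168]
scene (387, 235) [0.537 0.23  0.199]
scene (350, 228) [0.526 0.12  0.165]
scene (432, 273) [0.429 0.375 0.003]
```

View pics/side_valve.png

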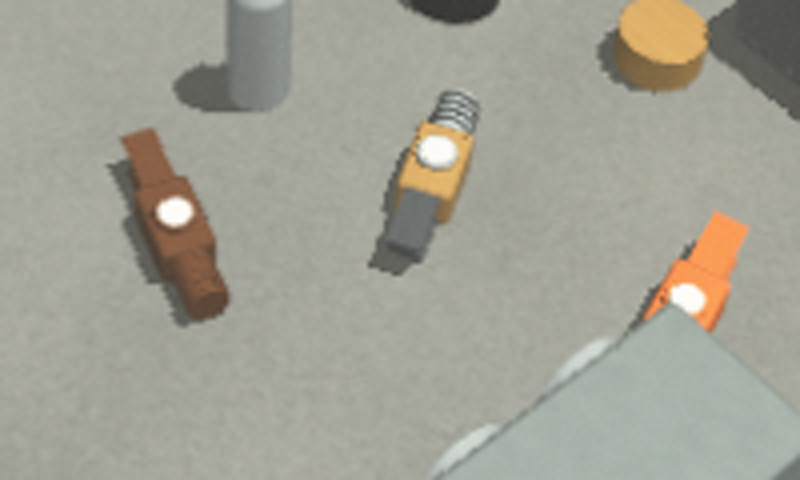

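View pics/side_tray.png

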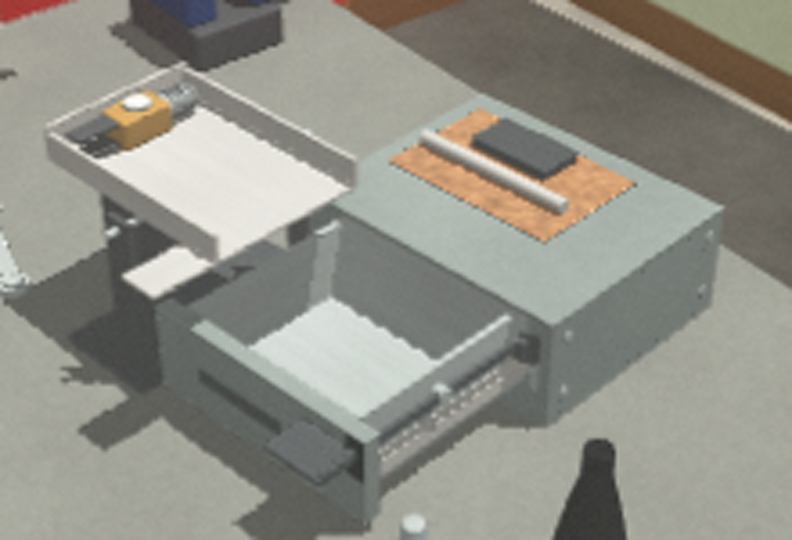

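View pics/scene_tray.png

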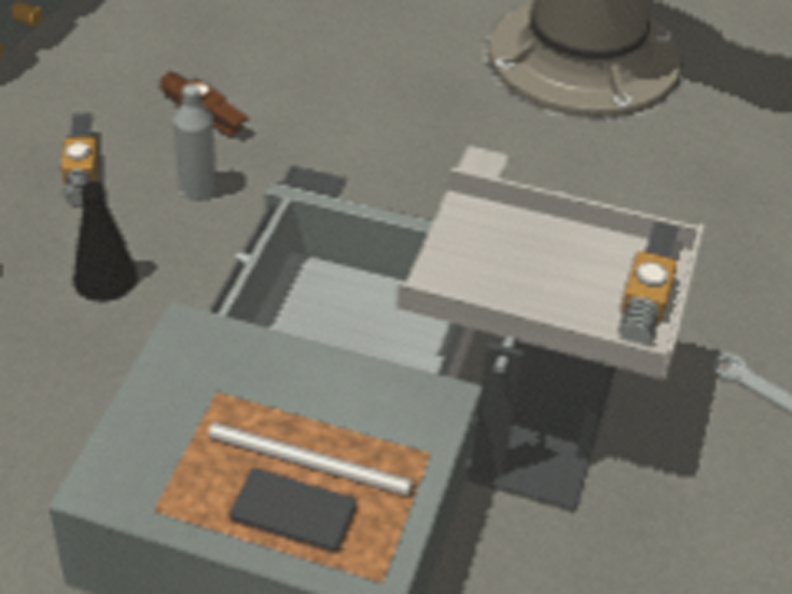

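The crops confirm it. The brass block with a white gauge, dark plates and a threaded neck is at side (338,322) and scene (214,198). The tab is at scene (336,201), the lever tab at side (265,245), and the second valve is at the tray's back wall. Next I'll measure the frames.

```bash
python3 - <<'E'
from h import *
for n in ['side','scene']:
    z=np.load(n+'.npz'); P=z['P']; px=z['px']; hsv=cv2.cvtColor(px,cv2.COLOR_RGB2HSV)
    X,Y,Z=P[...,0],P[...,1],P[...,2]
    def rect(m,name):
        pts=P[m][:,:2].astype(np.float32)
        r=cv2.minAreaRect(pts); print(n,name,m.sum(),'c',np.round(r[0],4),'size',np.round(r[1],3),'ang',round(r[2],1),'z',np.round(np.median(Z[m]),4), 'min/max',np.round(pts.min(0),3),np.round(pts.max(0),3))
    # loose valve all: above bench
    box=(abs(X-0.47)<0.1)&(abs(Y+0.42)<0.085)&(Z>0.012)&(Z<0.05)
    rect(box&(X<0.55)&(Y>-0.50)&(Y<-0.345),'valve all')
    br=(hsv[...,0]>12)&(hsv[...,0]<25)&(hsv[...,1]>120)
    rect(box&br&(Z>.024)&(X<0.55)&(Y>-0.50)&(Y<-.345),'brass')
    rect((abs(X-0.53)<0.12)&(abs(Y-0.21)<0.1)&br&(Z>.18),'brass in')
    rect((X>.36)&(X<.64)&(Y>-.03)&(Y<.3)&(abs(Z-.165)<.004),'tray floor')
    rect((X>.36)&(X<.468)&(Y>-.03)&(Y<.3)&(abs(Z-.165)<.008),'tab')
    rect((X>.36)&(X<.66)&(Y>-.03)&(Y<.3)&(Z>.185)&(Z<.2),'tray top rim')
    rect((X>.36)&(X<.66)&(Y>-.3)&(Y<.15)&(abs(Z-.100)<.004)&(X<.52),'front edge')
    rect((X>.36)&(X<.476)&(Y>-.25)&(Y<.0)&(abs(Z-.087)<.007),'lever')
    rect((X>.36)&(X<.72)&(Y>-.25)&(Y<.1)&(abs(Z-.026)<.006),'dr floor')
    rect((X>.5)&(X<1)&(Y>-.3)&(Y<.2)&(abs(Z-.112)<.004),'cab top')
E
```

```text
side valve all 521 c [ 0.4694 -0.4223] size [0.132 0.037] ang 31.5 z 0.0287 min/max [ 0.41  -0.464] [ 0.53  -0.381]
side brass 132 c [ 0.4731 -0.4203] size [0.055 0.034] ang 32.4 z 0.0293 min/max [ 0.442 -0.448] [ 0.5   -0.394]
side brass in 59 c [0.5236 0.2227] size [0.048 0.035] ang 5.4 z 0.1952 min/max [0.5   0.203] [0.549 0.238]
side tray floor 1753 c [0.5044 0.1364] size [0.227 0.237] ang 7.6 z 0.1655 min/max [0.402 0.01 ] [0.63  0.253]
side tab 357 c [0.435  0.1288] size [0.238 0.066] ang 89.8 z 0.1654 min/max [0.402 0.01 ] [0.468 0.248]
side tray top rim 599 c [0.5345 0.1453] size [0.167 0.234] ang 8.4 z 0.1913 min/max [0.44  0.019] [0.631 0.271]
side front edge 464 c [ 0.4722 -0.0872] size [0.429 0.099] ang 87.1 z 0.0998 min/max [ 0.412 -0.299] [0.52 0.13]
side lever 367 c [ 0.4489 -0.0851] size [0.049 0.168] ang 3.4 z 0.0869 min/max [ 0.427 -0.169] [ 0.476 -0.   ]
side dr floor 1409 c [ 0.5807 -0.0412] size [0.246 0.263] ang 7.5 z 0.0263 min/max [ 0.443 -0.169] [0.719 0.084]
side cab top 3053 c [ 0.7318 -0.0649] size [0.357 0.413] ang 9.4 z 0.1127 min/max [ 0.589 -0.298] [0.
[... 432 characters left out ...]
[0.404 0.013] [0.64  0.269]
scene tab 313 c [0.45   0.1269] size [0.239 0.058] ang 77.7 z 0.1651 min/max [0.404 0.013] [0.468 0.246]
scene tray top rim 740 c [0.5371 0.145 ] size [0.167 0.228] ang 7.8 z 0.1908 min/max [0.444 0.023] [0.634 0.269]
scene front edge 251 c [ 0.4788 -0.1504] size [0.303 0.076] ang 83.1 z 0.0995 min/max [ 0.426 -0.299] [0.519 0.003]
scene lever 126 c [ 0.4509 -0.0836] size [0.049 0.165] ang 0.0 z 0.0871 min/max [ 0.426 -0.166] [ 0.475 -0.001]
scene dr floor 1234 c [ 0.5329 -0.0415] size [0.114 0.183] ang 8.3 z 0.0257 min/max [ 0.472 -0.14 ] [0.602 0.054]
scene cab top 6427 c [ 0.7685 -0.0713] size [0.484 0.306] ang 84.2 z 0.112 min/max [ 0.592 -0.298] [0.918 0.161]
```

```bash
python3 - <<'E'
from h import *
for n in ['side','scene']:
    z=np.load(n+'.npz'); P=z['P']; X,Y,Z=P[...,0],P[...,1],P[...,2]
    a=np.radians(8.0); 
    # local about tray approx
    o=np.array([.538,.132]); ex=np.array([np.cos(a),np.sin(a)]); ey=np.array([-ex[1],ex[0]])
    L=np.stack([(P[...,:2]-o)@ex,(P[...,:2]-o)@ey],-1)
    def rep(m,name):
        q=L[m]; pc=np.percentile(q,[1,50,99],axis=0); print(n,name,m.sum(),np.round(pc.T,3).tolist(),'z',np.round(np.nanmedian(Z[m]),3))
    rep((L[...,0]<-.085)&(L[...,0]>-.18)&(abs(L[...,1]+.08)<.04)&(abs(Z-.165)<.008),'tab')
    rep((abs(L[...,0])<.1)&(abs(L[...,1])<.16)&(abs(Z-.19)<.006),'rim')
    m=(L[...,0]<-.02)&(L[...,0]>-.16)&(L[...,1]<-.05)&(L[...,1]>-.36)&(abs(Z-.100)<.004); rep(m,'front')
    # front edge fit angle
    m2=m&(abs(L[...,0]-np.median(L[m][:,0]))<.012)
    l=cv2.fitLine(P[m2][:,:2].astype(np.float32),cv2.DIST_HUBER,0,.01,.01).ravel(); print('edge ang',np.degrees(np.arctan2(l[1],l[0])), l[2:],m2.sum()); rep(m2,'front2')
    m=(L[...,0]<-.02)&(L[...,0]>-.2)&(L[...,1]<-.15)&(L[...,1]>-.36)&(abs(Z-.087)<.003); rep(m,'lever')
    rep((L[...,0]<.12)&(L[...,0]>-.2)&(L[...,1]<-.0)&(L[...,1]>-.36)&(abs(Z-.026)<.004),'drfloor')
    rep((L[...,0]>.02)&(L[...,0]<.5)&(L[...,1]<.08)&(L[...,1]>-.45)&(abs(Z-.112)<.003),'cab')
    m=(L[...,0]>.02)&(L[...,0]<.5)&(L[...,1]<.08)&(L[...,1]>-.45)&(Z>.118)&(Z<.16)&(L[...,1]<-.12);rep(m,'ontop')
    for nm,c in [('cart',(.44,-.285)),('horn',(.6,-.29)),('collar',(.665,-.43))]:
        m=(np.hypot(X-c[0],Y-c[1])<.06)&(Z>.02); q=P[m]; print(nm,np.round(np.percentile(q,[1,99],axis=0),3).tolist())
E
```

```text
side tab 201 [[-0.146, -0.116, -0.086], [-0.104, -0.084, -0.061]] z 0.165
side rim 564 [[-0.082, -0.014, 0.08], [-0.099, 0.084, 0.129]] z 0.19
side front 449 [[-0.101, -0.089, -0.021], [-0.287, -0.182, -0.054]] z 0.1
edge ang -81.70156 [ 0.47204715 -0.05788193] 359
side front2 359 [[-0.101, -0.092, -0.081], [-0.289, -0.185, -0.053]] z 0.1
side lever 330 [[-0.145, -0.112, -0.024], [-0.289, -0.259, -0.158]] z 0.087
side drfloor 1248 [[-0.102, 0.038, 0.114], [-0.291, -0.136, -0.051]] z 0.026
side cab 2675 [[0.097, 0.191, 0.337], [-0.307, -0.201, -0.02]] z 0.113
side ontop 271 [[0.186, 0.253, 0.304], [-0.26, -0.155, -0.121]] z 0.125
cart [[0.412, -0.311, 0.021], [0.449, -0.275, 0.141]]
horn [[0.568, -0.329, 0.021], [0.615, -0.283, 0.127]]
collar [[0.634, -0.463, 0.021], [0.693, -0.404, 0.034]]
scene tab 100 [[-0.145, -0.127, -0.109], [-0.101, -0.081, -0.062]] z 0.165
scene rim 739 [[-0.08, 0.019, 0.084], [-0.096, 0.085, 0.126]] z 0.19
scene front 240 [[-0.099, -0.085, -0.027], [-0.285, -0.209, -0.121]] z 0.099
edge ang -81.57836 [ 0.47566956 -0.04499303] 207
scene front2 207 [[-0.097, -0.086, -0.077], [-0.285, -0.201, -0.121]] z 0.1
scene lever 178 [[-0.142, -0.111, -0.025], [-0.283, -0.251, -0.154]] z 0.087
scene drfloor 1160 [[-0.083, -0.02, 0.028], [-0.26, -0.178, -0.081]] z 0.026
scene cab 5821 [[0.102, 0.22, 0.339], [-0.303, -0.17, -0.018]] z 0.112
scene ontop 465 [[0.223, 0.267, 0.305], [-0.208, -0.148, -0.121]] z 0.125
cart [[0.426, -0.302, 0.022], [0.459, -0.266, 0.14]]
horn [[0.584, -0.317, 0.021], [0.628, -0.271, 0.127]]
collar [[0.637, -0.461, 0.021], [0.696, -0.403, 0.035]]
```

```bash
cat >> h.py <<'E'
def plan(wps):
    "wps: list of (pos, yaw of tool x in deg or None), tool down; prints shift & turn fractions from current pose"
    o=bot.get_obs(); q=o['tool_rot']; R0=R.from_quat([q[1],q[2],q[3],q[0]])
    x=R0.as_matrix()[:,0]; yaw=np.degrees(np.arctan2(x[1],x[0]))
    print('t',round(float(o['t']),2),'pos',np.round(o['eef_pos'],4),'toolx yaw',round(yaw,2),'zdir',np.round(R0.as_matrix()[:,2],3),'F',np.round(o['contact_force'],1),'w',round(float(o['gripper_width']),3),'q',np.round(o['q'],2))
    for p,y in wps:
        s=R0.inv().apply(np.array(p)-o['eef_pos'])/.4
        if y is None: rv=np.zeros(3)
        else:
            y=(y-yaw+90)%180-90+yaw
            Rt=R.from_matrix(np.array([[np.cos(np.radians(y)),np.sin(np.radians(y)),0],[np.sin(np.radians(y)),-np.cos(np.radians(y)),0],[0,0,-1]]))
            rv=(R0.inv()*Rt).as_rotvec()/(2*np.pi)
        print(np.round(s,4).tolist(),np.round(rv,4).tolist())
E
python3 - <<'E'
from h import *
plan([((.50,.30,.28),None),((.54,-.08,.28),None),((.4735,-.419,.15),32)])
E
```

```text
t 0.25 pos [0.3013 0.6038 0.2309] toolx yaw 153.48 zdir [-0.    -0.001 -1.   ] F [-0.5  0.5 -0.1] w 1.005 q [-1.22  0.48  0.02  1.56 -0.01  1.11 -0.08]
[-0.7837, -0.4578, -0.1224] [0.0, 0.0, 0.0]
[-1.2973, -1.2632, -0.1218] [0.0, 0.0, 0.0]
[-1.5269, -2.0956, 0.2039] [-0.0001, -0.0001, -0.1625]
```

>>> play_rows([
  [[-0.098, -0.057, -0.03], [0, 0, 0]],
  [[-0.196, -0.114, -0.06], [0, 0, 0]],
  [[-0.294, -0.172, -0.09], [0, 0, 0]],
  [[-0.392, -0.229, -0.12], [0, 0, 0]],
  [[-0.49, -0.286, -0.12], [0, 0, 0]],
  [[-0.588, -0.343, -0.12], [0, 0, 0]],
  [[-0.784, -0.458, -0.12], [0, 0, 0]],
  [[-0.784, -0.458, -0.12], [0, 0, 0]],
])

```text
t: 1.05
eef_pos: [0.5015, 0.2969, 0.2792]
tool_rot: [0.0, 0.23, 0.973, -0.001]
contact_force: [0.4, 0.3, 0.2]
gripper_width: 0.999
```

```bash
python3 - <<'E'
from h import *
plan([((.50,.30,.28),None),((.54,-.06,.28),32),((.4735,-.419,.15),32)])
E
```

```text
t 1.05 pos [0.5015 0.2969 0.2792] toolx yaw 153.38 zdir [ 0.    -0.001 -1.   ] F [0.4 0.3 0.2] w 0.999 q [-0.76  0.28  0.15  1.73 -0.05  1.13  0.51]
[0.0067, 0.0052, -0.0019] [0.0, 0.0, 0.0]
[-0.4859, -0.7546, -0.0009] [-0.0002, 0.0, -0.1628]
[-0.7392, -1.6311, 0.3251] [-0.0002, 0.0, -0.1628]
```

>>> play_rows([
  [[-0.06, -0.094, 0], [0, 0, 0.023]],
  [[-0.12, -0.188, 0], [0, 0, 0.046]],
  [[-0.18, -0.282, 0], [0, 0, 0.069]],
  [[-0.24, -0.376, 0], [0, 0, 0.092]],
  [[-0.3, -0.47, 0], [0, 0, 0.115]],
  [[-0.36, -0.564, 0], [0, 0, 0.138]],
  [[-0.42, -0.658, 0], [0, 0, 0.161]],
  [[-0.486, -0.755, 0], [0, 0, 0.184]],
])

```text
t: 1.85
eef_pos: [0.5397, -0.0616, 0.2799]
tool_rot: [0.0, 0.726, 0.687, 0.0]
contact_force: [0.9, 0.3, 0.1]
gripper_width: 1.001
```

```bash
python3 - <<'E'
from h import *
plan([((.4735,-.419,.18),32)])
E
```

```text
t 1.85 pos [ 0.5397 -0.0616  0.2799] toolx yaw 86.84 zdir [ 0.001 -0.001 -1.   ] F [0.9 0.3 0.1] w 1.001 q [-0.43  0.23  0.51  1.84 -0.12  1.11  0.07]
[-0.9011, -0.1163, 0.2501] [0.0002, 0.0, 0.1523]
```

>>> play_rows([
  [[-0.12, -0.015, 0], [0, 0, 0.022]],
  [[-0.24, -0.03, 0], [0, 0, 0.044]],
  [[-0.36, -0.045, 0], [0, 0, 0.066]],
  [[-0.48, -0.06, 0], [0, 0, 0.088]],
  [[-0.6, -0.075, 0], [0, 0, 0.11]],
  [[-0.72, -0.09, 0.03], [0, 0, 0.132]],
  [[-0.82, -0.105, 0.1], [0, 0, 0.152]],
  [[-0.901, -0.116, 0.18], [0, 0, 0.152]],
])

```text
t: 2.65
eef_pos: [0.4732, -0.422, 0.2081]
tool_rot: [0.002, 0.962, 0.274, 0.001]
contact_force: [0.7, 0.3, -0.2]
gripper_width: 1.002
```

```bash
python3 - <<'E'
from h import *
c=cam('wrist'); save(c,'w1'); P=cloud(c)
hsv=cv2.cvtColor(c['pixels'],cv2.COLOR_RGB2HSV)
m=(P[...,2]>.024)&(P[...,2]<.033)&(hsv[...,0]>12)&(hsv[...,0]<25)&(hsv[...,1]>120)&(abs(P[...,0]-.473)<.05)&(abs(P[...,1]+.42)<.05)
print(m.sum(),cv2.minAreaRect(P[m][:,:2].astype(np.float32)))
m=(P[...,2]>.012)&(P[...,2]<.04)&(abs(P[...,0]-.473)<.08)&(abs(P[...,1]+.42)<.08)
print(m.sum(),cv2.minAreaRect(P[m][:,:2].astype(np.float32)))
plan([((.4735,-.419,.05),32)])
E
```

```text
1186 ((0.47207191586494446, -0.4186118245124817), (0.054053280502557755, 0.034943073987960815), 32.221038818359375)
3393 ((0.4675586223602295, -0.422035276889801), (0.12998220324516296, 0.035933349281549454), 32.21021270751953)
t 2.7 pos [ 0.4681 -0.4247  0.2023] toolx yaw 31.7 zdir [-0.006 -0.002 -1.   ] F [-2.4 -0.3 -2.7] w 0.997 q [ 0.1   0.53  0.75  1.73 -0.4   1.05 -0.02]
[0.0213, -0.0047, 0.3805] [-0.0002, 0.001, -0.0008]
```

View pics/w1.png

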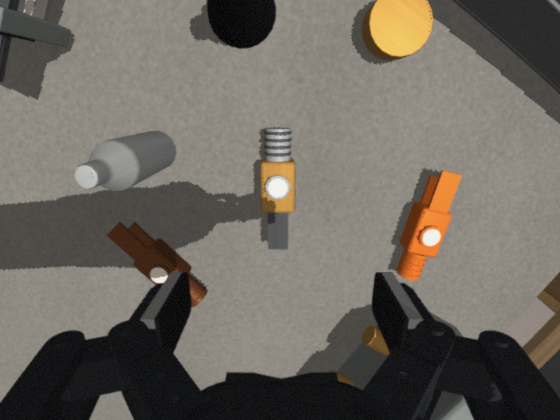

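```bash
python3 - <<'E'
from h import *
for n in ['side','scene']:
    P=np.load(n+'.npz')['P']; m=(P[...,2]>.05)&(P[...,2]<.25)&(P[...,1]<-.45)&(P[...,0]>.2)&(P[...,0]<.6)
    q=P[m]; d=np.hypot(q[:,0]-.472,q[:,1]+.4186); i=d.argmin(); print(n,len(q),np.round([q.min(0),q.max(0)],3).tolist(),d[i],q[i])
plan([((.472,-.4186,.06),32.2),((.472,-.4186,.004),32.2)])
E
```

```text
side 4613 [[0.207, -0.731, 0.051], [0.431, -0.617, 0.166]] 0.21288751659230573 [ 0.39974051 -0.618849    0.13386604]
scene 4676 [[0.2, -1.376, 0.05], [0.6, -0.595, 0.25]] 0.1941153773881748 [ 0.39412973 -0.5964117   0.06020149]
t 2.7 pos [ 0.4681 -0.4247  0.2023] toolx yaw 31.7 zdir [-0.006 -0.002 -1.   ] F [-2.4 -0.3 -2.7] w 0.997 q [ 0.1   0.53  0.75  1.73 -0.4   1.05 -0.02]
[0.0185, -0.0075, 0.3555] [-0.0002, 0.001, -0.0014]
[0.0194, -0.0073, 0.4955] [-0.0002, 0.001, -0.0014]
```

>>> play_rows([
  [[0.018, -0.007, 0.09], [0, 0.001, -0.001]],
  [[0.018, -0.007, 0.18], [0, 0.001, -0.001]],
  [[0.018, -0.007, 0.27], [0, 0.001, -0.001]],
  [[0.018, -0.007, 0.33], [0, 0.001, -0.001]],
  [[0.018, -0.007, 0.355], [0, 0.001, -0.001]],
  [[0.018, -0.007, 0.355], [0, 0.001, -0.001]],
])

```text
t: 3.3
eef_pos: [0.4714, -0.4183, 0.0592]
tool_rot: [-0.002, 0.961, 0.276, -0.001]
contact_force: [0.5, 0.4, -0.1]
gripper_width: 1.0
```

```bash
python3 - <<'E'
from h import *
plan([((.472,-.4186,.004),32.2)])
E
```

```text
t 3.3 pos [ 0.4714 -0.4183  0.0592] toolx yaw 32.07 zdir [-0.002  0.003 -1.   ] F [ 0.5  0.4 -0.1] w 1.0 q [ 0.19  0.7   0.62  1.82 -0.55  0.8   0.08]
[0.001, 0.002, 0.1379] [-0.0006, 0.0001, -0.0004]
```

>>> play_rows([
  [[0.001, 0.001, 0.07], [0, 0, 0]],
  [[0.001, 0.001, 0.12], [0, 0, 0]],
  [[0.001, 0.001, 0.138], [0, 0, 0]],
  [[0.001, 0.001, 0.138], [0, 0, 0]],
  [[0.001, 0.001, 0.138], [0, 0, 0]],
])

```text
t: 3.8
eef_pos: [0.4726, -0.4192, 0.0056]
tool_rot: [-0.001, 0.961, 0.276, -0.0]
contact_force: [-0.6, -0.3, 0.1]
gripper_width: 1.0
```

>>> play_rows([
  [[0, 0, 0], [0, 0, 0]],
  [[0, 0, 0], [0, 0, 0]],
  [[0, 0, 0], [0, 0, 0]],
  [[0, 0, 0], [0, 0, 0]],
  [[0, 0, 0], [0, 0, 0]],
  [[0, 0, 0], [0, 0, 0]],
], fingers=15, grip_force=60)

```text
t: 4.4
eef_pos: [0.473, -0.4195, 0.0062]
tool_rot: [-0.0, 0.961, 0.276, 0.0]
contact_force: [-0.8, 0.4, 6.3]
gripper_width: 0.409
```

>>> play_rows([
  [[0, 0, -0.05], [0, 0, 0]],
  [[0, 0, -0.12], [0, 0, 0]],
  [[0, 0, -0.2], [0, 0, 0]],
  [[0, 0, -0.3], [0, 0, 0]],
  [[0, 0, -0.4], [0, 0, 0]],
  [[0, 0, -0.5], [0, 0, 0]],
  [[0, 0, -0.6], [0, 0, 0]],
  [[0, 0, -0.69], [0, 0, 0]],
])

```text
t: 5.2
eef_pos: [0.4724, -0.4193, 0.2835]
tool_rot: [-0.001, 0.961, 0.276, -0.0]
contact_force: [0.7, -0.5, -4.3]
gripper_width: 0.407
```

```bash
python3 - <<'E'
from h import *
c=cam('wrist'); save(c,'w2'); 
plan([((.54,-.10,.28),20),((.5385,.130,.28),8.3)])
E
```

```text
t 5.25 pos [ 0.4741 -0.4218  0.2897] toolx yaw 32.03 zdir [ 0.007 -0.004 -1.   ] F [ 2.1 -2.8  2.1] w 0.408 q [ 0.06  0.45  0.81  1.63 -0.34  1.2  -0.07]
[0.5663, -0.5949, 0.0223] [0.001, -0.0007, 0.0334]
[0.8681, -1.0843, 0.0201] [0.001, -0.0008, 0.0659]
```

View pics/w2.png

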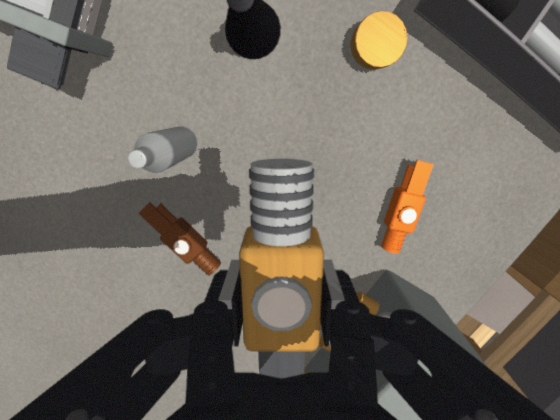

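Held: the wrist view shows the brass block squarely between the pads, neck forward. Next I carry it over to the tray.

>>> play_rows([
  [[0.071, -0.074, 0], [0, 0, 0.004]],
  [[0.142, -0.149, 0], [0, 0, 0.008]],
  [[0.213, -0.223, 0], [0, 0, 0.013]],
  [[0.284, -0.297, 0], [0, 0, 0.017]],
  [[0.355, -0.372, 0], [0, 0, 0.021]],
  [[0.426, -0.446, 0], [0, 0, 0.025]],
  [[0.497, -0.52, 0], [0, 0, 0.029]],
  [[0.567, -0.595, 0.01], [0, 0, 0.033]],
])

```text
t: 6.05
eef_pos: [0.5399, -0.098, 0.2846]
tool_rot: [0.002, 0.985, 0.174, 0.003]
contact_force: [-0.0, -0.1, -2.6]
gripper_width: 0.409
```

```bash
python3 - <<'E'
from h import *
plan([((.5385,.130,.28),8.3)])
E
```

```text
t 6.05 pos [ 0.5399 -0.098   0.2846] toolx yaw 20.09 zdir [ 0.007 -0.004 -1.   ] F [-0.  -0.1 -2.6] w 0.409 q [-0.62  0.27  0.84  1.84 -0.22  1.12 -0.92]
[0.1924, -0.5367, 0.0094] [0.0008, -0.0009, 0.0327]
```

>>> play_rows([
  [[0.04, -0.11, 0], [0, 0, 0.007]],
  [[0.08, -0.22, 0], [0.001, -0.001, 0.014]],
  [[0.12, -0.33, 0], [0.001, -0.001, 0.021]],
  [[0.155, -0.43, 0], [0.001, -0.001, 0.028]],
  [[0.185, -0.51, 0.01], [0.001, -0.001, 0.033]],
  [[0.192, -0.537, 0.01], [0.001, -0.001, 0.033]],
  [[0.192, -0.537, 0.01], [0.001, -0.001, 0.033]],
])

```text
t: 6.75
eef_pos: [0.5374, 0.1322, 0.2787]
tool_rot: [-0.0, 0.997, 0.074, -0.001]
contact_force: [-0.0, -0.2, -3.2]
gripper_width: 0.409
```

```bash
python3 - <<'E'
from h import *
c=cam('wrist'); save(c,'w3'); 
plan([((.5385,.130,.21),8.3),((.5385,.130,.173),8.3)])
E
```

```text
t 6.8 pos [0.5378 0.1298 0.2791] toolx yaw 8.28 zdir [-0.002 -0.    -1.   ] F [ 0.4 -0.9 -2.5] w 0.409 q [-0.99  0.29  0.8   1.83 -0.23  1.12 -1.54]
[0.0022, -0.0002, 0.1728] [-0.0, 0.0003, -0.0001]
[0.0024, -0.0002, 0.2653] [-0.0, 0.0003, -0.0001]
```

View pics/w3.png

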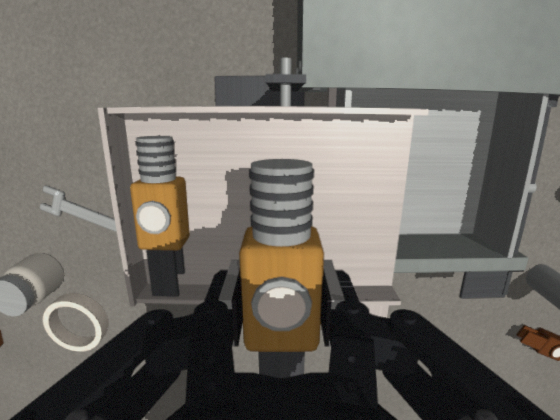

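The wrist view shows the held valve over the tray, with the second valve at (160,215) against the back wall and a clear gap between them. The valve reaches further back than forward of its block, so I shift 6 mm towards +x, then lower.

>>> play_rows([
  [[0.017, 0, 0.05], [0, 0, 0]],
  [[0.017, 0, 0.12], [0, 0, 0]],
  [[0.017, 0, 0.17], [0, 0, 0]],
  [[0.017, 0, 0.21], [0, 0, 0]],
  [[0.017, 0, 0.24], [0, 0, 0]],
  [[0.017, 0, 0.255], [0, 0, 0]],
  [[0.017, 0, 0.265], [0, 0, 0]],
  [[0.017, 0, 0.265], [0, 0, 0]],
])

```text
t: 7.6
eef_pos: [0.5444, 0.1303, 0.1732]
tool_rot: [0.0, 0.997, 0.072, -0.001]
contact_force: [0.1, 0.3, -3.1]
gripper_width: 0.41
```

```bash
python3 - <<'E'
from h import *
plan([((.5445,.131,.173),8.3)])
c=cam('side'); save(c,'s4',(160,100,380,260),3.6)
E
```

```text
t 7.6 pos [0.5444 0.1303 0.1732] toolx yaw 8.25 zdir [-0.002 -0.    -1.   ] F [ 0.1  0.3 -3.1] w 0.41 q [-0.91  0.43  0.73  1.93 -0.36  0.92 -1.43]
[0.0004, -0.0016, 0.0005] [-0.0, 0.0003, -0.0001]
```

View pics/s4.png

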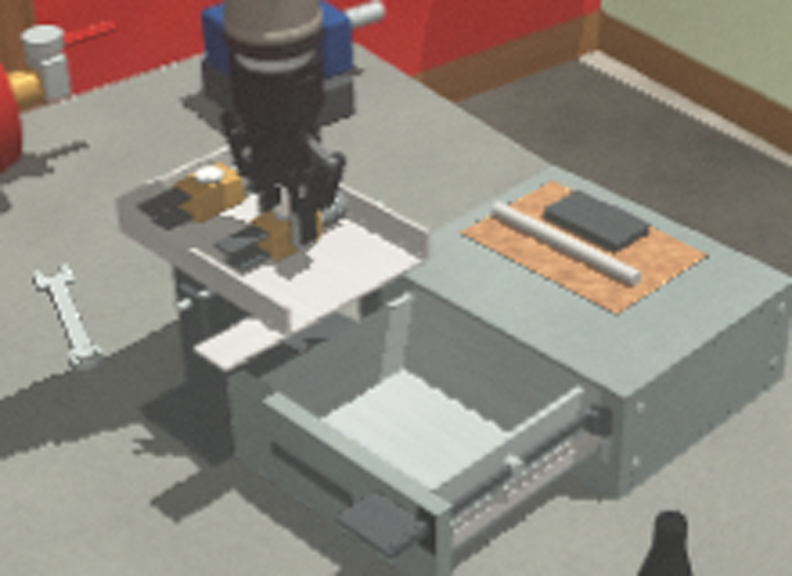

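The valve is in the tray, just above the floor, since the force still shows its weight. I'll lower 2 mm, open, wait and retreat.

>>> play_rows([
  [[0, 0, 0.004], [0, 0, 0]],
  [[0, 0, 0.006], [0, 0, 0]],
  [[0, 0, 0.006], [0, 0, 0]],
])

```text
t: 7.95
eef_pos: [0.5447, 0.1306, 0.1713]
tool_rot: [-0.0, 0.997, 0.072, -0.001]
contact_force: [0.3, -0.1, -3.7]
gripper_width: 0.412
```

>>> play_rows([
  [[0, 0, 0], [0, 0, 0]],
  [[0, 0, 0], [0, 0, 0]],
  [[0, 0, 0], [0, 0, 0]],
  [[0, 0, 0], [0, 0, 0]],
  [[0, 0, 0], [0, 0, 0]],
], fingers=62)

```text
t: 8.45
eef_pos: [0.5448, 0.1307, 0.1714]
tool_rot: [-0.0, 0.997, 0.072, -0.001]
contact_force: [-0.0, -0.2, -0.6]
gripper_width: 0.723
```

>>> play_rows([
  [[0, 0, -0.03], [0, 0, 0]],
  [[0, 0, -0.1], [0, 0, 0]],
  [[0, 0, -0.18], [0, 0, 0]],
  [[0, 0, -0.28], [0, 0, 0]],
  [[0, 0, -0.28], [0, 0, 0]],
  [[0, 0, -0.28], [0, 0, 0]],
])

```text
t: 9.05
eef_pos: [0.5455, 0.1307, 0.2849]
tool_rot: [-0.001, 0.997, 0.072, 0.001]
contact_force: [0.1, -0.4, -0.4]
gripper_width: 0.728
```

```bash
python3 - <<'E'
from h import *
c=cam('wrist'); save(c,'w5'); P=cloud(c)
hsv=cv2.cvtColor(c['pixels'],cv2.COLOR_RGB2HSV)
a=np.radians(8.3); ex=np.array([np.cos(a),np.sin(a)]); ey=np.array([-ex[1],ex[0]])
L=np.stack([(P[...,:2]-[.538,.132])@ex,(P[...,:2]-[.538,.132])@ey],-1)
br=(hsv[...,0]>12)&(hsv[...,0]<25)&(hsv[...,1]>120)&(P[...,2]>.188)&(P[...,2]<.21)
for lo,hi in[(-.05,.05),(.06,.12)]:
    m=br&(L[...,1]>lo)&(L[...,1]<hi); print(m.sum(),cv2.minAreaRect(L[m].astype(np.float32)),np.median(P[m][:,2]))
# tab
m=(abs(P[...,2]-.165)<.006)&(L[...,0]<-.084)&(L[...,1]<0); 
if m.sum(): print('tab',m.sum(),np.percentile(L[m],[1,99],axis=0).round(3).tolist())
ex3=lambda x,y:(.538+x*ex[0]+y*ey[0],.132+x*ex[1]+y*ey[1])
tx=ex3(-.122,-.08); print('tab pt',tx)
plan([(tx+(.28,),8.3),(tx+(.19,),8.3)])
E
```

```text
2017 ((0.006148999556899071, -0.0016363132745027542), (0.03468490019440651, 0.054010793566703796), 89.72191619873047) 0.19471803156160336
2009 ((-0.0006360039114952087, 0.09616512060165405), (0.035175178200006485, 0.05605456978082657), 89.03199768066406) 0.19451847335796518
tab 632 [[-0.144, -0.078], [-0.096, -0.001]]
tab pt (np.float64(0.42882634981366363), np.float64(0.03522648035236371))
t 9.1 pos [0.5447 0.1307 0.2836] toolx yaw 8.28 zdir [-0.001  0.001 -1.   ] F [-0.1 -0.1 -0.3] w 0.728 q [-0.99  0.3   0.8   1.81 -0.24  1.13 -1.53]
[-0.321, 0.1944, 0.0091] [-0.0002, 0.0001, -0.0001]
[-0.3208, 0.1947, 0.2341] [-0.0002, 0.0001, -0.0001]
```

View pics/w5.png

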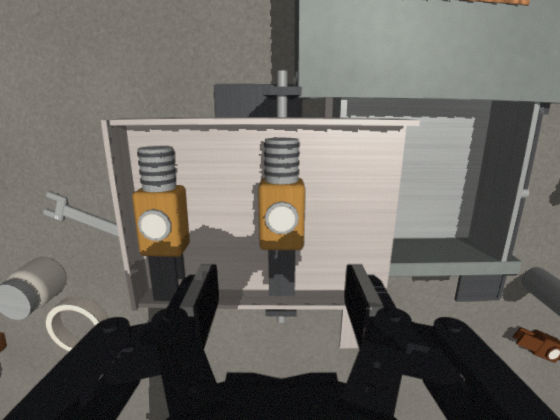

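Both valves rest in the tray, let go, at local x/y (6,-2) and (-1,96) mm. Next I shut the fingers and move above the tab.

>>> play_rows([
  [[-0.075, 0.05, 0], [0, 0, 0]],
  [[-0.15, 0.1, 0], [0, 0, 0]],
  [[-0.225, 0.15, 0], [0, 0, 0]],
  [[-0.303, 0.195, 0], [0, 0, 0]],
  [[-0.303, 0.195, 0.06], [0, 0, 0]],
  [[-0.303, 0.195, 0.14], [0, 0, 0]],
  [[-0.303, 0.195, 0.22], [0, 0, 0]],
  [[-0.303, 0.195, 0.22], [0, 0, 0]],
], fingers=0)

```text
t: 9.9
eef_pos: [0.4322, 0.0353, 0.1921]
tool_rot: [0.001, 0.997, 0.072, -0.005]
contact_force: [0.2, 0.2, 0.3]
gripper_width: 0.001
```

```bash
python3 - <<'E'
from h import *
c=cam('side'); save(c,'s6',(160,100,380,260),3.6)
plan([((.4357,.0362,.168),8.3)])
E
```

```text
t 9.95 pos [0.4339 0.0353 0.1941] toolx yaw 8.22 zdir [-0.006 -0.003 -1.   ] F [ 0.1 -0.8  0.1] w 0.001 q [-1.01  0.16  0.88  2.18 -0.16  0.88 -1.46]
[0.0052, -0.0017, 0.0652] [0.0003, 0.001, -0.0002]
```

View pics/s6.png

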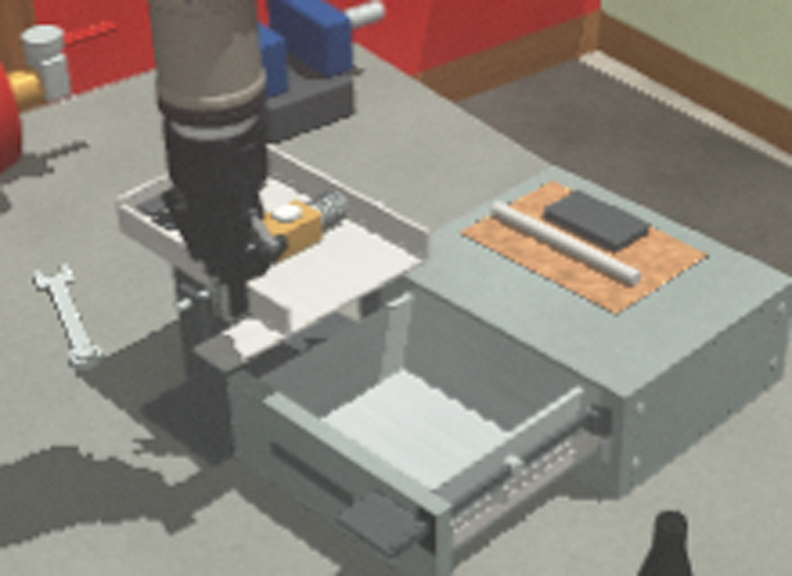

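The shut fingers are right over the tab. Now I press along the arc and hold.

>>> play_rows([
  [[0.005, -0.002, 0.06], [0, 0.001, 0]],
  [[0.005, -0.004, 0.1], [0, 0.001, 0]],
  [[0.005, -0.012, 0.14], [0, 0.001, 0]],
  [[0.005, -0.022, 0.172], [0, 0.001, 0]],
  [[0.005, -0.022, 0.178], [0, 0.001, 0]],
  [[0.005, -0.022, 0.178], [0, 0.001, 0]],
  [[0.005, -0.022, 0.178], [0, 0.001, 0]],
  [[0.005, -0.022, 0.178], [0, 0.001, 0]],
])

```text
t: 10.75
eef_pos: [0.4361, 0.0446, 0.1246]
tool_rot: [0.0, 0.997, 0.072, 0.002]
contact_force: [0.4, 0.5, 7.2]
gripper_width: -0.004
```

```bash
python3 - <<'E'
from h import *
c=cam('side'); save(c,'s7',(160,100,380,260),3.6)
d=cam('scene'); save(d,'c7',(190,150,430,330),3.3)
plan([])
E
```

```text
t 10.85 pos [0.436  0.0446 0.1246] toolx yaw 8.23 zdir [ 0.003 -0.    -1.   ] F [1.2 1.  7.2] w -0.004 q [-0.91  0.31  0.79  2.24 -0.34  0.71 -1.31]
```

View pics/s7.png

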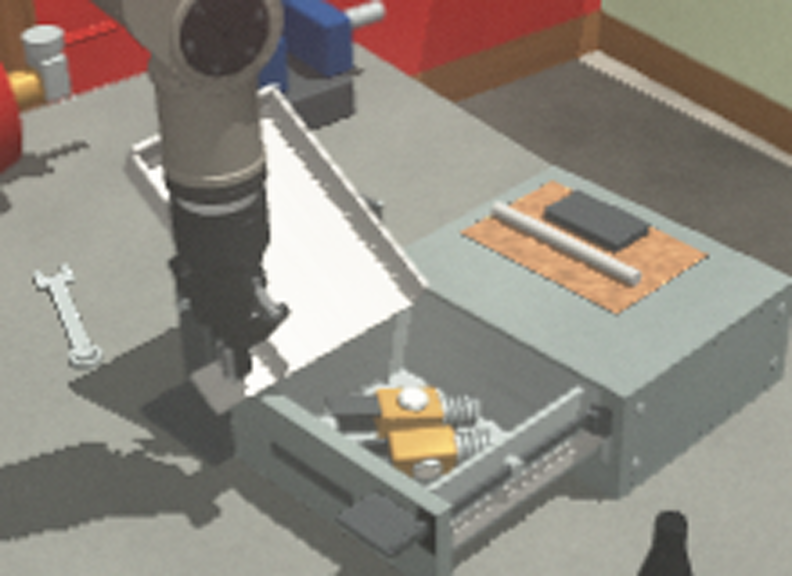

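View pics/c7.png

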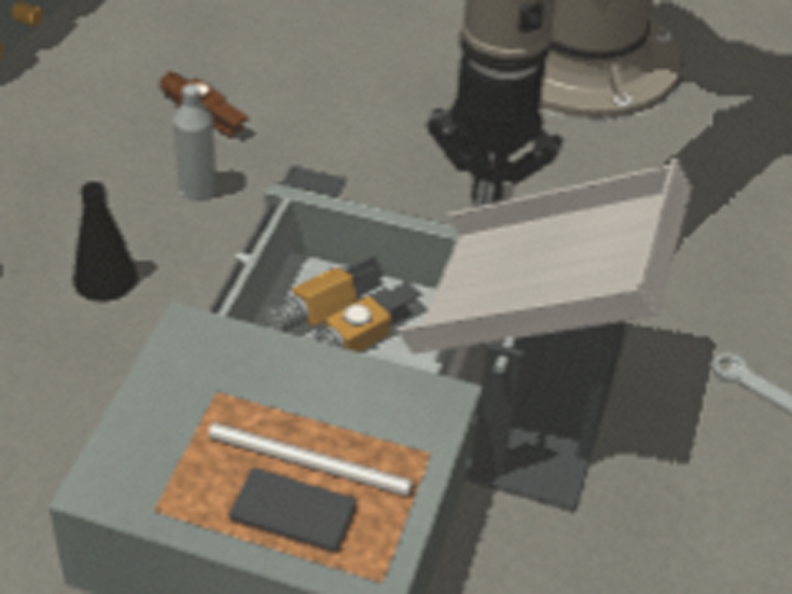

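Both valve heads lie inside the drawer below the rim (side crop (415,410) and (425,450)), with the tray tipped and empty. I'll hold briefly, then rise so it swings back.

>>> play_rows([
  [[0, 0, 0], [0, 0, 0]],
  [[0, 0, 0], [0, 0, 0]],
  [[0, 0.01, -0.03], [0, 0, 0]],
  [[0, 0.02, -0.07], [0, 0, 0]],
  [[0, 0.022, -0.11], [0, 0, 0]],
  [[0, 0.022, -0.18], [0, 0, 0]],
  [[0, 0.022, -0.28], [0, 0, 0]],
  [[0, 0.022, -0.3], [0, 0, 0]],
])

```text
t: 11.65
eef_pos: [0.4392, 0.0357, 0.2486]
tool_rot: [-0.001, 0.997, 0.071, 0.005]
contact_force: [0.3, 0.3, -0.3]
gripper_width: 0.0
```

```bash
python3 - <<'E'
from h import *
c=cam('side'); save(c,'s8',(160,100,380,260),3.6)
d=cam('scene'); 
a=np.radians(8.3); ex=np.array([np.cos(a),np.sin(a)]); ey=np.array([-ex[1],ex[0]])
w=lambda x,y,z:(.538+x*ex[0]+y*ey[0],.132+x*ex[1]+y*ey[1],z)
for n,cc in(('side',c),('scene',d)):
    P=cloud(cc); L=np.stack([(P[...,:2]-[.538,.132])@ex,(P[...,:2]-[.538,.132])@ey],-1)
    hsv=cv2.cvtColor(cc['pixels'],cv2.COLOR_RGB2HSV)
    def rep(m,nm): print(n,nm,m.sum(),np.percentile(L[m],[1,50,99],axis=0).T.round(3).tolist() if m.sum() else '', np.median(P[m][:,2]).round(3))
    rep((L[...,0]<-.102)&(L[...,0]>-.17)&(L[...,1]<-.2)&(L[...,1]>-.31)&(abs(P[...,2]-.087)<.004),'lever')
    rep((L[...,0]<-.07)&(L[...,0]>-.13)&(L[...,1]<-.12)&(L[...,1]>-.33)&(abs(P[...,2]-.1)<.0025),'front')
    rep((abs(L[...,0])<.08)&(abs(L[...,1])<.09)&(abs(P[...,2]-.165)<.006),'trayfloor level')
    br=(hsv[...,0]>12)&(hsv[...,0]<25)&(hsv[...,1]>120)&(abs(L[...,0])<.1)&(L[...,1]<-.05)&(L[...,1]>-.3)
    rep(br,'brass')
    print('brass maxz',P[br][:,2].max())
plan([(w(-.117,-.257,.26),8.3),(w(-.117,-.257,.11),8.3)])
E
```

```text
side lever 245 [[-0.146, -0.125, -0.102], [-0.284, -0.255, -0.223]] 0.087
side front 234 [[-0.103, -0.092, -0.073], [-0.288, -0.215, -0.123]] 0.1
side trayfloor level 1205 [[-0.079, 0.01, 0.078], [-0.088, -0.017, 0.086]] 0.166
side brass 178 [[-0.034, -0.007, 0.033], [-0.219, -0.185, -0.137]] 0.06
brass maxz 0.06715782905136403
scene lever 105 [[-0.146, -0.128, -0.111], [-0.281, -0.252, -0.222]] 0.086
scene front 172 [[-0.099, -0.088, -0.075], [-0.284, -0.206, -0.122]] 0.1
scene trayfloor level 2090 [[-0.077, -0.009, 0.079], [-0.088, 0.002, 0.088]] 0.165
scene brass 294 [[-0.029, 0.006, 0.039], [-0.216, -0.179, -0.134]] 0.056
brass maxz 0.0666415913591134
t 11.75 pos [0.4379 0.0364 0.2463] toolx yaw 8.26 zdir [ 0.006  0.003 -1.   ] F [ 1.  -0.3 -0.3] w -0.003 q [-1.1   0.04  0.93  2.12 -0.04  0.99 -1.58]
[-0.01, 0.442, -0.0351] [-0.0003, -0.0011, -0.0001]
[-0.0125, 0.4426, 0.3398] [-0.0003, -0.0011, -0.0001]
```

View pics/s8.png

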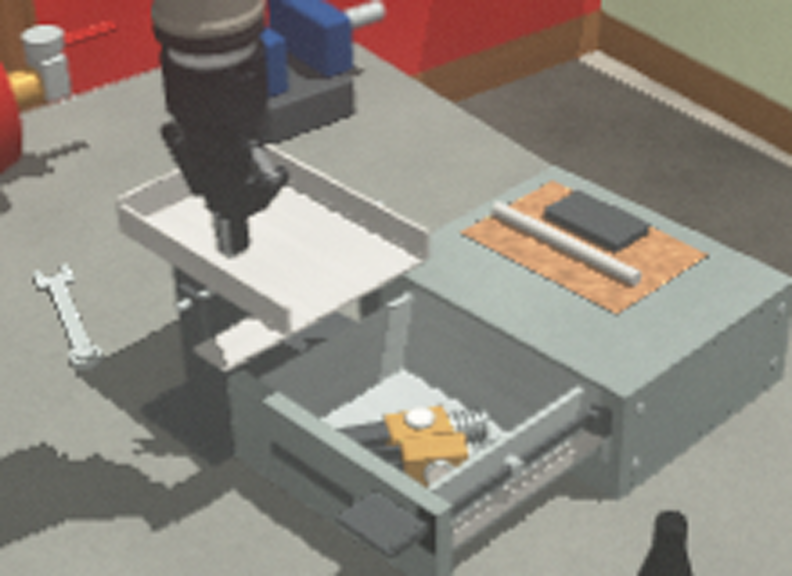

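The tray is level and empty, and both valves are in the drawer (top 67 mm, below the 100 mm rim). Now I go above the lever tab at local (-117,-254) mm.

>>> play_rows([
  [[0, 0.11, -0.02], [0, 0, 0]],
  [[-0.005, 0.22, -0.02], [0, -0.001, 0]],
  [[-0.008, 0.33, -0.02], [0, -0.001, 0]],
  [[-0.01, 0.436, 0], [0, -0.001, 0]],
  [[-0.012, 0.436, 0.1], [0, -0.001, 0]],
  [[-0.012, 0.436, 0.2], [0, -0.001, 0]],
  [[-0.012, 0.436, 0.3], [0, -0.001, 0]],
  [[-0.012, 0.436, 0.33], [0, -0.001, 0]],
])

```text
t: 12.55
eef_pos: [0.4553, -0.1363, 0.1097]
tool_rot: [-0.001, 0.997, 0.071, -0.004]
contact_force: [-0.9, 0.5, 0.4]
gripper_width: 0.0
```

```bash
python3 - <<'E'
from h import *
c=cam('side'); save(c,'s9',(190,150,380,290),4)
a=np.radians(8.3); ex=np.array([np.cos(a),np.sin(a)]); ey=np.array([-ex[1],ex[0]])
w=lambda x,y,z:(.538+x*ex[0]+y*ey[0],.132+x*ex[1]+y*ey[1],z)
P=cloud(c); L=np.stack([(P[...,:2]-[.538,.132])@ex,(P[...,:2]-[.538,.132])@ey],-1)
plan([(w(-.117,-.254,.070),8.3),(w(-.117+.03,-.254,.07),8.3)])
E
```

```text
t 12.6 pos [ 0.4558 -0.1363  0.1101] toolx yaw 8.21 zdir [-0.008  0.001 -1.   ] F [-1.5 -0.2 -0.8] w 0.003 q [-0.52  0.44  0.86  2.16 -0.5   0.75 -0.76]
[0.0084, 0.0011, 0.1003] [-0.0004, 0.0012, -0.0002]
[0.0834, 0.0009, 0.0997] [-0.0004, 0.0012, -0.0002]
```

View pics/s9.png

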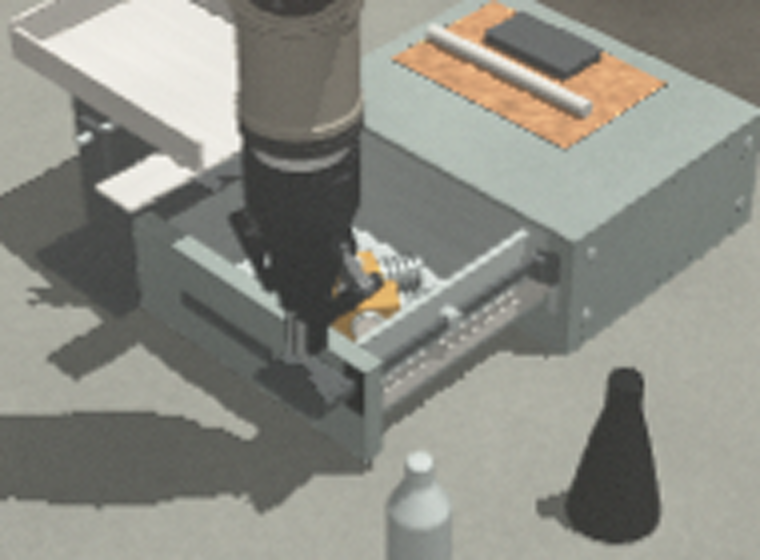

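The fingertips are in front of the plate, above the lever tab. Pressing down.

>>> play_rows([
  [[0.003, 0.001, 0.04], [0, 0.001, 0]],
  [[0.005, 0.001, 0.065], [0, 0.001, 0]],
  [[0.005, 0.001, 0.085], [0, 0.001, 0]],
  [[0.005, 0.001, 0.1], [0, 0.001, 0]],
  [[0.005, 0.001, 0.1], [0, 0.001, 0]],
  [[0.005, 0.001, 0.1], [0, 0.001, 0]],
])

```text
t: 13.2
eef_pos: [0.4583, -0.1364, 0.0708]
tool_rot: [-0.001, 0.997, 0.072, -0.0]
contact_force: [-1.0, 0.5, 4.8]
gripper_width: 0.001
```

```bash
python3 - <<'E'
from h import *
c=cam('side'); save(c,'s10',(190,150,380,290),4)
plan([])
E
```

```text
t 13.25 pos [ 0.4583 -0.1364  0.0709] toolx yaw 8.22 zdir [-0.     0.002 -1.   ] F [-1.   0.7  4.9] w -0.001 q [-0.45  0.51  0.77  2.19 -0.59  0.66 -0.69]
```

View pics/s10.png

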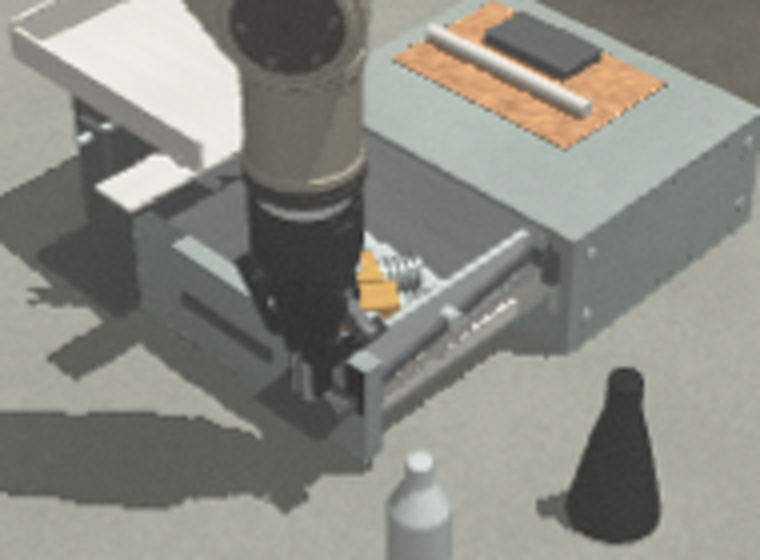

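The lever is down about 16 mm at 5 N. Pushing in while holding it.

>>> play_rows([
  [[0.015, 0, 0.002], [0, 0, 0]],
  [[0.03, 0, 0.002], [0, 0, 0]],
  [[0.048, 0, 0.002], [0, 0, 0]],
  [[0.07, 0, 0.002], [0, 0, 0]],
  [[0.095, 0, 0.002], [0, 0, 0]],
  [[0.12, 0, 0.002], [0, 0, 0]],
  [[0.145, 0, 0.002], [0, 0, 0]],
  [[0.17, 0, 0.002], [0, 0, 0]],
])

```text
t: 14.05
eef_pos: [0.5264, -0.1262, 0.0701]
tool_rot: [-0.001, 0.997, 0.072, -0.0]
contact_force: [-3.4, -0.1, 5.8]
gripper_width: -0.003
```

```bash
python3 - <<'E'
from h import *
c=cam('side'); save(c,'s11',(190,150,380,290),4)
plan([])
E
```

```text
t 14.1 pos [ 0.5292 -0.1259  0.0705] toolx yaw 8.32 zdir [ 0.003  0.002 -1.   ] F [0.9 1.2 5.6] w 0.001 q [-0.44  0.6   0.75  2.04 -0.61  0.74 -0.74]
```

View pics/s11.png

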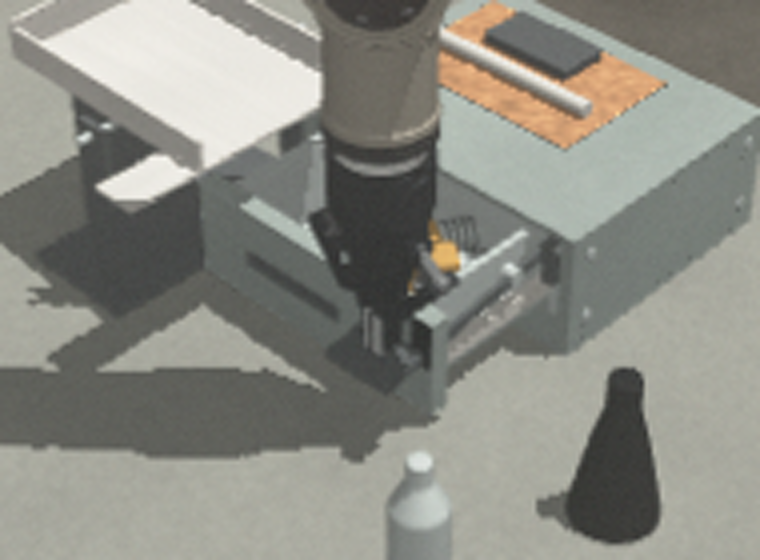

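The drawer is moving freely and the lever is still down. Continuing.

>>> play_rows([
  [[0.03, 0, 0], [0, 0, 0]],
  [[0.065, 0, 0], [0, 0, 0]],
  [[0.1, 0, 0], [0, 0, 0]],
  [[0.135, 0, 0], [0, 0, 0]],
  [[0.17, 0, 0], [0, 0, 0]],
  [[0.205, 0, 0], [0, 0, 0]],
  [[0.235, 0, 0], [0, 0, 0]],
  [[0.255, 0, 0], [0, 0, 0]],
])

```text
t: 14.9
eef_pos: [0.6316, -0.1108, 0.071]
tool_rot: [-0.001, 0.997, 0.073, 0.002]
contact_force: [-3.1, -0.3, 5.3]
gripper_width: -0.006
```

>>> play_rows([
  [[0.015, 0, 0], [0, 0, 0]],
  [[0.025, 0, 0], [0, 0, 0]],
  [[0.03, 0, 0], [0, 0, 0]],
  [[0.035, 0, 0], [0, 0, 0]],
  [[0.035, 0, 0], [0, 0, 0]],
])

```text
t: 15.4
eef_pos: [0.6423, -0.1092, 0.071]
tool_rot: [-0.002, 0.997, 0.072, -0.001]
contact_force: [-12.4, -0.3, 12.7]
gripper_width: -0.003
```

```bash
python3 - <<'E'
from h import *
c=cam('side'); save(c,'s12',(190,150,380,290),4)
plan([])
E
```

```text
t 15.45 pos [ 0.6423 -0.1092  0.071 ] toolx yaw 8.29 zdir [-0.002  0.003 -1.   ] F [-12.7   1.5  12.6] w -0.007 q [-0.42  0.74  0.73  1.77 -0.63  0.88 -0.83]
```

View pics/s12.png

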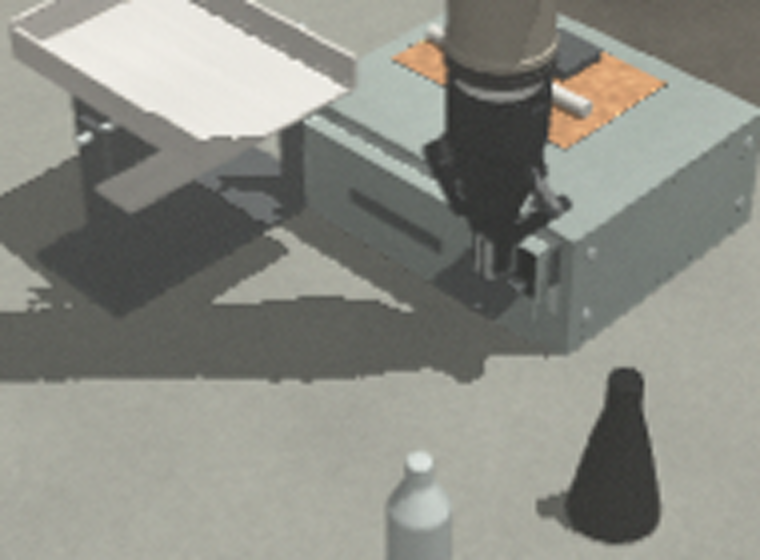

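It is against the stop (12.7 N versus 3 N friction). Easing off the plate, then rising away.

>>> play_rows([
  [[-0.02, 0, 0], [0, 0, 0]],
  [[-0.025, 0, -0.03], [0, 0, 0]],
  [[-0.025, 0, -0.07], [0, 0, 0]],
  [[-0.03, 0, -0.15], [0, 0, 0]],
  [[-0.04, 0, -0.25], [0, 0, 0]],
  [[-0.05, 0, -0.37], [0, 0, 0]],
  [[-0.05, 0, -0.5], [0, 0, 0]],
  [[-0.05, 0, -0.5], [0, 0, 0]],
])

```text
t: 16.25
eef_pos: [0.6262, -0.1146, 0.2791]
tool_rot: [-0.001, 0.997, 0.072, 0.005]
contact_force: [-0.1, -0.6, -0.0]
gripper_width: 0.001
```

```bash
python3 - <<'E'
from h import *
c=cam('side'); save(c,'s13',(190,100,400,320),2.7)
d=cam('scene'); save(d,'c13',(170,130,450,330),2.8)
a=np.radians(8.3); ex=np.array([np.cos(a),np.sin(a)]); ey=np.array([-ex[1],ex[0]])
for n,cc in(('side',c),('scene',d)):
    P=cloud(cc); L=np.stack([(P[...,:2]-[.538,.132])@ex,(P[...,:2]-[.538,.132])@ey],-1)
    def rep(m,nm): print(n,nm,m.sum(),np.percentile(L[m],[1,50,99],axis=0).T.round(3).tolist() if m.sum() else '', np.median(P[m][:,2]).round(4))
    rep((L[...,0]<.078)&(L[...,0]>.0)&(L[...,1]<-.2)&(L[...,1]>-.31)&(P[...,2]>.06)&(P[...,2]<.094),'lever')
    rep((L[...,0]<.13)&(L[...,0]>.05)&(L[...,1]<-.12)&(L[...,1]>-.33)&(abs(P[...,2]-.1)<.0025),'front')
    rep((abs(L[...,0])<.08)&(abs(L[...,1])<.09)&(abs(P[...,2]-.165)<.006),'trayfloor')
    rep((L[...,0]<.2)&(L[...,0]>.05)&(L[...,1]<-.12)&(L[...,1]>-.33)&(abs(P[...,2]-.112)<.002),'cabfront')
plan([])
E
```

```text
side lever 231 [[0.034, 0.056, 0.078], [-0.285, -0.256, -0.207]] 0.0874
side front 200 [[0.076, 0.087, 0.12], [-0.31, -0.219, -0.124]] 0.0999
side trayfloor 1411 [[-0.079, 0.009, 0.077], [-0.089, -0.005, 0.089]] 0.1655
side cabfront 837 [[0.096, 0.142, 0.198], [-0.308, -0.223, -0.123]] 0.1122
scene lever 158 [[0.035, 0.053, 0.07], [-0.28, -0.251, -0.222]] 0.0871
scene front 73 [[0.079, 0.084, 0.088], [-0.285, -0.21, -0.121]] 0.0996
scene trayfloor 2082 [[-0.077, -0.009, 0.08], [-0.088, 0.002, 0.088]] 0.1646
scene cabfront 1228 [[0.1, 0.149, 0.199], [-0.306, -0.211, -0.122]] 0.112
t 16.35 pos [ 0.6238 -0.1128  0.2733] toolx yaw 8.31 zdir [ 0.002  0.004 -1.   ] F [-0.6 -0.9 -2.6] w 0.0 q [-0.55  0.5   0.91  1.65 -0.43  1.19 -0.96]
```

View pics/s13.png

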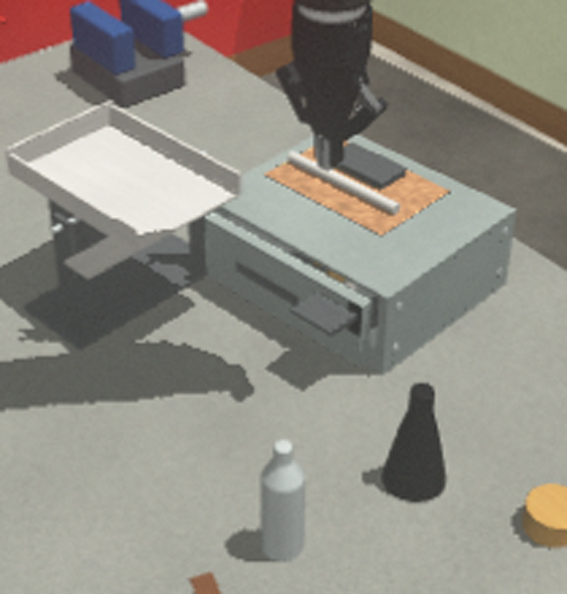

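View pics/c13.png

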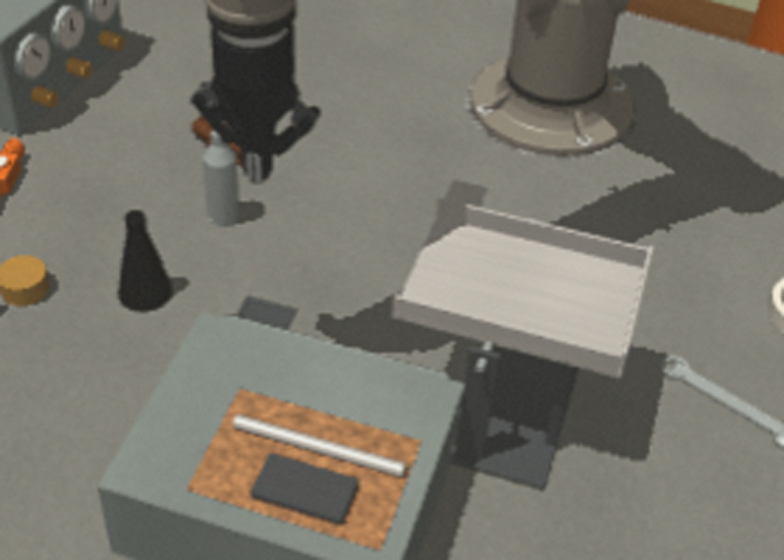

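The drawer has travelled about 180 mm, the lever is back up at 87 mm and the tray is level. However, the side crop shows a brass speck at (335,277) by the plate's upper edge, so I'll enlarge it.

```bash
python3 - <<'E'
from h import *
c=cam('side'); save(c,'s14',(260,170,350,240),8)
P=cloud(c); a=np.radians(8.3); ex=np.array([np.cos(a),np.sin(a)]); ey=np.array([-ex[1],ex[0]])
L=np.stack([(P[...,:2]-[.538,.132])@ex,(P[...,:2]-[.538,.132])@ey],-1)
m=(P[...,2]<.105)&(L[...,0]>.06)&(L[...,0]<.2)&(L[...,1]<-.05)&(L[...,1]>-.31)
# profile along x at given local y bands
for y in(-.1,-.15,-.2,-.25,-.28):
    mm=(abs(L[...,1]-y)<.006)&(L[...,0]>.06)&(L[...,0]<.125); q=np.c_[L[mm],P[mm][:,2]]; q=q[q[:,0].argsort()]; print(y,np.round(q[:,[0,2]],3).tolist()[:40])
hsv=cv2.cvtColor(c['pixels'],cv2.COLOR_RGB2HSV); br=(hsv[...,0]>12)&(hsv[...,0]<25)&(hsv[...,1]>110)&m
print('brass',np.argwhere(br)[:,::-1].tolist(),np.c_[L[br],P[br][:,2]].round(3).tolist())
E
```

```text
-0.1 [[0.06, -0.002], [0.061, 0.165], [0.062, 0.005], [0.063, 0.165], [0.064, -0.001], [0.065, 0.165], [0.066, 0.166], [0.067, 0.003], [0.067, 0.163], [0.068, 0.166], [0.069, 0.002], [0.07, 0.166], [0.071, 0.003], [0.071, 0.183], [0.073, 0.163], [0.073, 0.172], [0.074, 0.192], [0.074, 0.181], [0.074, 0.182], [0.074, 0.165], [0.075, -0.001], [0.075, 0.166], [0.075, 0.178], [0.076, 0.188], [0.076, 0.071], [0.076, 0.162], [0.076, 0.084], [0.076, 0.075], [0.076, 0.047], [0.076, 0.063], [0.076, 0.059], [0.076, 0.169], [0.076, 0.083], [0.076, 0.001], [0.077, 0.036], [0.077, 0.186], [0.077, 0.04], [0.077, 0.05], [0.077, 0.075], [0.077, 0.06]]
-0.15 [[0.061, 0.0], [0.063, 0.001], [0.064, 0.003], [0.069, -0.002], [0.07, 0.0], [0.07, 0.001], [0.071, -0.003], [0.072, 0.0], [0.073, 0.097], [0.074, 0.063], [0.075, 0.001], [0.075, -0.0], [0.075, 0.055], [0.075, 0.002], [0.076, 0.029], [0.076, 0.06], [0.076, 0.096], [0.077, 0.061], [0.077, 0.024], [0.077, 0.078], [0.077, 0.057], [0.077, 0.103], [0.077, 0.085], [0.078, 0.049], [0.078, 0.048], [0.078, 0.087], [0.078, 0.066], [0.078, 0.039], [0.078, 0
[... 1442 characters left out ...]
7, 0.638]]
-0.28 [[0.061, -0.0], [0.061, 0.441], [0.061, -0.002], [0.063, 0.089], [0.063, 0.454], [0.064, 0.448], [0.064, 0.451], [0.064, -0.0], [0.064, -0.001], [0.064, 0.084], [0.064, 0.002], [0.066, 0.087], [0.066, 0.001], [0.066, 0.089], [0.067, 0.087], [0.068, 0.076], [0.068, 0.089], [0.068, 0.091], [0.069, -0.005], [0.069, 0.0], [0.069, -0.001], [0.069, 0.08], [0.07, 0.439], [0.07, 0.447], [0.07, 0.448], [0.071, 0.419], [0.072, 0.004], [0.072, -0.002], [0.072, 0.083], [0.073, 0.517], [0.073, -0.002], [0.073, 0.089], [0.073, -0.001], [0.074, 0.087], [0.074, 0.447], [0.074, 0.448], [0.074, 0.064], [0.075, 0.483], [0.075, 0.086], [0.075, 0.077]]
brass [[316, 203]] [[0.153, -0.195, 0.049]]
```

View pics/s14.png

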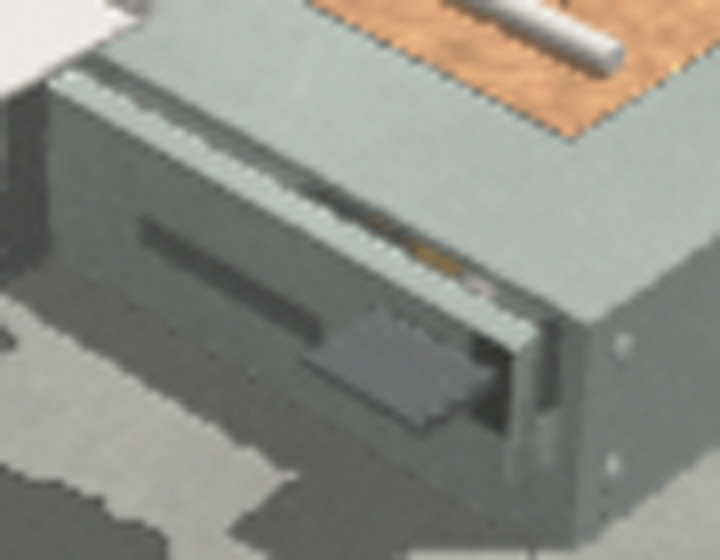

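```bash
python3 - <<'E'
from h import *
a=np.radians(8.3); ex=np.array([np.cos(a),np.sin(a)]); ey=np.array([-ex[1],ex[0]])
def loc(P): return np.stack([(P[...,:2]-[.538,.132])@ex,(P[...,:2]-[.538,.132])@ey],-1)
P0=np.load('side.npz')['P']; c=cam('side'); P1=cloud(c)
for nm,P,x0 in(('before',P0,-.1),('now',P1,.08)):
    L=loc(P); z=P[...,2]
    for yb in((-.28,-.24),(-.2,-.1)):
        m=(abs(L[...,0]-x0)<.012)&(L[...,1]>yb[0])&(L[...,1]<yb[1])&(z>.02)&(z<.07); print(nm,'plate face',yb,m.sum(),np.median(L[m][:,0]).round(4))
    m=(abs(L[...,0]-.1)<.015)&(L[...,1]<-.293)&(L[...,1]>-.303)&(z>.03)&(z<.105);print(nm,'cab front right',m.sum(),np.percentile(L[m][:,0],[5,50,95]).round(4))
    m=(abs(L[...,0]-.1)<.03)&(L[...,1]<-.12)&(L[...,1]>-.3)&(abs(z-.112)<.0025)
    q=L[m]; 
    print(nm,'cabtop front edge',[round(float(np.percentile(q[(abs(q[:,1]-y)<.015)][:,0],2)),4) for y in(-.15,-.2,-.25,-.28)])
d=cam('scene'); P=cloud(d);P0=np.load('scene.npz')['P']
for nm,P,x0 in(('before',P0,-.1),('now',P,.08)):
    L=loc(P); z=P[...,2]
    m=(abs(L[...,0]-(x0+.01))<.02)&(L[...,1]<-.12)&(L[...,1]>-.28)&(abs(z-.1)<.003); print(nm,'scene plate top',m.sum(),np.percentile(L[m][:,0],[2,50,98]).round(4))
    m=(L[...,0]<x0)&(L[...,0]>x0-.07)&(L[...,1]<-.22)&(L[...,1]>-.29)&(abs(z-.087)<.003); print(nm,'lever outer',np.percentile(L[m][:,0],[1,3,5]).round(4))
E
```

```text
before plate face (-0.28, -0.24) 73 -0.0999
before plate face (-0.2, -0.1) 236 -0.1012
before cab front right 42 [0.0949 0.0979 0.1016]
before cabtop front edge [0.094, 0.0956, 0.096, 0.0959]
now plate face (-0.28, -0.24) 82 0.0799
now plate face (-0.2, -0.1) 266 0.0789
now cab front right 39 [0.0961 0.0986 0.1005]
now cabtop front edge [0.096, 0.0959, 0.097, 0.096]
before scene plate top 180 [-0.0998 -0.0882 -0.0791]
before lever outer [-0.1446 -0.1425 -0.1419]
now scene plate top 80 [0.0798 0.085  0.0893]
now lever outer [0.036  0.0373 0.0382]
```

The plate face has travelled 180.0 mm. Its back is now at 97.5 mm, against the cabinet front at 98 mm, so the drawer is home. The brass showing at (316,203) is a valve inside, seen through the slit above the plate. Handing in.

```bash
python3 - <<'E'
from h import *
plan([]); print(bot.hand_in())
E
```

```text
t 16.5 pos [ 0.6222 -0.1121  0.2697] toolx yaw 8.31 zdir [-0.004  0.004 -1.   ] F [ 0.  -1.1 -0.6] w -0.003 q [-0.55  0.51  0.91  1.66 -0.43  1.19 -0.96]
the job is handed in; nothing more can be done
None
```

The job is done and handed in at 16.5 s. I laid the brass valve head in the tray beside the other one and pressed the tab, so both slid into the drawer and the tray swung back level. Then I held the release lever about 16 mm down while pushing the drawer home.

**Last checks:**
- **Drawer:** it travelled 180 mm, and the plate's back is within about 1 mm of the cabinet front.
- **Lever and tray:** the lever tab is back at 87 mm, and the tray floor is level at 165 mm.
- **Valve heads:** both were in the drawer before I closed it, with their highest point at about 67 mm, below the 100 mm rim. After closing I could see only a little brass through the slit above the plate, so I could not check their final pose in full.
- **Arm and bystanders:** the arm stands clear at z = 0.27 m with no significant contact force. The horn, cartridge, wrench and collar look unmoved in the pictures, but I did not measure them again.

**One disagreement:** the tab measured about 11 mm closer to the tray than the given offset, so I pressed where I measured it.

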